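Shut the stained slides in the dark and start their timer

ROBOT

A 6-joint arm with a two-finger parallel gripper is mounted at the origin on a cart in front of the work surface, level with it; the furniture and walls round the work are solid. World frame = base frame: x ahead of the robot, y to its left, z up, the work surface at z = 0. Lengths are in m, angles in rad, forces in N, time in s.
With the tool pointing down it reaches from about 0.35 to 0.775 m from the base axis. Payload 7.3 kg.
Tool frame: the origin (TCP) lies midway between the tips of the shut fingers; the grasp point (between the pads) lies 19 mm behind it; z points along the fingers, y is the line along which they close (so a half turn about z gives the same grasp; the last joint's range is limited). The gripper opens to 92 mm and grips with 3 to 60 N. Pads are 19 mm wide; open, the fingers measure 130 mm over their backs; the gripper's body (75 mm by 190 mm) begins 47 mm behind the grasp point.
Start: joints at [0.979, 0.342, 1.524, -0, 1.275, -0.146], TCP at [0.226, 0.474, 0.227] pointing down, gripper open.
Joint ranges: [-2.53, 2.53], [-0.77, 2.02], [0.04, 2.7], [-1, 4.14], [0.28, 2.66], [-3.11, 3.11]. Speed limits (rad/s): [2.57, 2.57, 3.14, 3.14, 3.14, 3.14].

INTERFACE

Orientations are given as [roll, pitch, yaw] about the fixed x, y, z axes, in that order (R = Rz(yaw) Ry(pitch) Rx(roll)).
In Python, from cell import monitor, vision, workorder gives the robot as it stands.
- The arm moves only by the tool move_arm, never from a script. Its argument "rows" is a list of rows, each a list of 5 numbers: the shift along the world's x, y, z in mm, then the turn about the world's z in rad, then the closure, from -1 (fully open) to 1 (shut). A call has 1 to 12 rows; each row shifts and turns the commanded pose from where the row before left it; what a row does not reach is not made up. A row lasts 1/10 s, in which the tool goes at most 50 mm and 8.59 degrees, less where a joint would pass 70% of its speed; a pose out of reach is approached as far as the arm can. A call is refused whole if a number of a shift passes 50 or a number of a turn 0.15, either way. A call with a gripper value outside its range is refused whole. The fingers move at their own pace and stop on an object; "newtons" is the grip in N (left out, the last holds). Time passes only in rows, so rows that do not move let the fingers close. It gives the time, the measured TCP pose, the force, the opening and the grip force at its end, in the units of the state.
- monitor.observe(): the state, without advancing time (a new reading comes with each control period).
- vision.read_camera(name): name is "scene" or "top" or "wrist"; returns the picture (420x560x3 uint8, red, green, blue); there is no depth.
- vision.get_calibration(name): a dict with "K" (3x3 intrinsics, pixels), "T" (4x4, takes a point from camera to world coordinates); the wrist camera has in their place "mount" (4x4, takes a point from camera to tool coordinates, whose origin is the TCP and whose axes are the flange's). Camera axes: x right, y up, looking along -z (the intrinsics and any distortion apply to the point x, -y, -z); pixel columns grow to the right and rows downward; lengths in m; the calibration is good to about 2 mm. A picture is of the moment at which its call begins: read the wrist's pose just before it. get_calibration takes no time and is no camera call.
- workorder.hand_in(): hands the job in; it is judged then, once.
The state is a dict: "time": time; "qpos": joint angles; "qvel": joint speeds; "joint_efforts": joint torques, N m; "tool_pos": TCP position; "tool_rot": TCP orientation; "contact_force": force on the tool from outside, world axes, zero at the start; "torque": the same for the moment, N m; "opening": finger opening in m; "grip_force": force on a finger pad.
Only numpy, scipy, OpenCV 4.12 (cv2) and the standard library are available. Lean on these libraries where they do the work, as an engineer would, in place of code of your own. Each camera call takes 0.05 s, during which the arm holds its last target. There are 200 camera calls.

TASK

One of the two slide boxes on the bench still stands open, with freshly stained slides inside that must now stand in the dark for a timed wait. With the fingertips push its lid over and fully shut, and then start the timer that lies right in front of that box by lightly pressing its start key, the left one of its three keys; then withdraw. Pick nothing up, let the box and its timer stay where they are, and leave the closed box, its running timer, the forceps and the reagent bottle alone.

Things in the scene. Friction and masses are not known exactly. Their poses are not given: they have to be found in the camera images.
- slide_box: The open grey plastic slide box with microscope slides inside, loose on the bench, about 0.3 kg; 98 (x) x 115 (y) x 34 mm high when shut (the base alone is 22 mm high). Origin: centre of its underside. Its +x axis points to the hinge side, away from the robot; -x is the front. It stands in either of two places, left or right of the middle microscope, turned up to 0.25 rad.
- slide_box_lid (a joint): Lid of that box, rad: 0 = fully shut, 1.57 = upright, 1.71 = stop, leaning slightly back. It starts between 1.30 and 1.70. The hinge is damped: the lid stays where it is left above about 1.25 rad; below about 0.95 rad it sinks shut by its own weight, slowly (several seconds). Pushing it takes under 2 N at its edge.
- lid_hinge (a point): Middle of the lid's hinge line, 47 mm behind the box's centre and 22 mm above the bench; the hinge line runs along the box's y axis. Listed orientation: the box's axes.
- lid_edge (a point): Middle of the lid's free edge, on its outer face: 92 mm from the hinge line; the outer face lies in a plane 11 mm outward of the hinge line (upward when shut, away from the robot when upright). When the lid stands upright the edge is about 114 mm above the bench; when shut the outer face is 34 mm above it. The lid is a shallow tray 11 mm deep with 2.4 mm walls.
- other_box: The same kind of box, already closed, loose: leave alone. Origin: centre of its underside. The two boxes may have changed places.
- other_box_lid (a joint): Lid of the closed box, rad: 0 = shut.
- timer: Flat white digital timer, loose on the bench in front (-x) of the open box, about 15 to 40 mm from it, 62 (x) x 68 (y) mm, body 17 mm high, 0.12 kg. Origin: centre of its underside; +x points away from the robot, across the keys to the display. A row of three keys lies at its near side.
- start_key (a point): Centre of the top of the start key of that timer: the left (+y) one of the three keys, 18 mm in front (-x) and 21 mm to the left (+y) of the timer's centre, 19 mm above the bench. The key measures 10 (x) x 15 (y) mm and stands 2 mm proud; the next key is 21 mm to the right (-y).
- timer_key0 (a joint): Travel of that start key, m: 0 = up, 0.001 = fully pressed; a spring key, about 4 N presses it fully, and it comes up again when released. Beyond its travel it is rigid, so come down slowly (about 10 mm/s) and stop at 4 to 6 N; well under 50 N.
- other_timer: The same kind of timer, lying in front of the closed box and already running: leave alone. Origin: centre of its underside.
- other_timer_key0 (a joint): Travel of the other timer's start key, m.
- forceps: Steel forceps lying loose to the right of the open box, 128 mm long along their own y axis, 14 mm wide, 8 mm high; origin at the centre of the underside. Leave alone.
- bottle: Small brown reagent bottle with a black cap, 29 mm across, 63 mm high, standing loose to the left of the open box; origin at the centre of its underside. Leave alone.
Things that resemble listed ones, but are neither listed nor needed, are in the scene too. What is shaped like the timer but blue is not meant.

How it is judged:
On the way, in this order (a step that is already met when the one before it is completed fails the run):
1. the lid of the open slide box is fully shut (value of joint slide_box_lid below 0.04 rad), for 0.2 s.
2. with the lid shut, a fingertip presses the start key of the timer of that box (value of joint timer_key0 above 0.0006 m and contact force between the fingers and timer above 0.5 N and value of joint slide_box_lid below 0.04 rad), for 0.04 s.
At the end, for the whole second after the job is handed in: Lid shut within 0.04 rad; then that box's timer key pressed and up again. Box flat and within 30 mm, its timer flat and within 20 mm of where they stood; closed box within 15 mm and still shut, its timer within 10 mm, forceps and bottle within 20 mm (value of joint slide_box_lid below 0.04 rad and value of joint timer_key0 below 0.0004 m and distance of slide_box from where it was at the start of the episode below 0.03 m and height (world z) of each of slide_box, timer below 0.005 m and angle between each of slide_box, timer's own z axis and vertical below 0.05 rad and linear speed of each of slide_box, timer below 0.01 m/s and distance of each of timer, forceps, bottle from where it was at the start of the episode below 0.02 m and distance of other_box from where it was at the start of the episode below 0.015 m and value of joint other_box_lid below 0.05 rad and distance of other_timer from where it was at the start of the episode below 0.01 m); the robot touches nothing.
It fails at once if the slide box or its timer is lifted or tipped (height (world z) of any of slide_box, timer above 0.015 m or angle between any of slide_box, timer's own z axis and vertical above 0.25 rad).
It fails at once if the slide box or its timer is pressed with more than 60 N (contact force between the fingers and slide_box above 60 N or contact force between the fingers and timer above 60 N).
It fails at once if the start key is pressed while the lid is still open (value of joint timer_key0 above 0.0005 m and value of joint slide_box_lid above 0.15 rad).
It fails at once if the closed box is moved over 15 mm or opened, or its timer is moved over 10 mm or its start key pressed (distance of other_box from where it was at the start of the episode above 0.015 m or value of joint other_box_lid above 0.1 rad or distance of other_timer from where it was at the start of the episode above 0.01 m or value of joint other_timer_key0 above 0.0004 m).
It fails at once if the forceps or the bottle are moved over 20 mm, or the bottle is knocked over (distance of any of forceps, bottle from where it was at the start of the episode above 0.02 m or angle between bottle's own z axis and vertical above 0.3 rad).
It also fails if it takes over 48 s, if anything falls off the work surface, if the arm or the gripper's body presses on something with over 40 N, if the wrist force passes 120 N, or if a joint passes its speed limit or range.

## Working session

There is one attempt and no reset: what is moved stays moved. The work goes in short steps, Python scripts to look and compute and a tool call to move; the robot and the scene stay as the last step left them, time stands still between calls to the robot, and variables do not carry over. Pictures are saved under pics/ and viewed, at most 10 in all, crops included, and the job is handed in when it is done.

Besides the shell and the picture viewer there is one more tool, called after "Request:" in YAML: its name, and indented under it one key for each argument. move_arm: Moves the arm, as the interface text tells. Its arguments: {"type":"object","properties":{"rows":{"type":"array","items":{"type":"array","items":{"type":"number"}}},"newtons":{"type":"number"}},"required":["rows"]}

```bash
mkdir -p pics; cat > h.py <<'E'
import numpy as np,cv2
from cell import monitor,vision,workorder
def cam(n):
    c=vision.get_calibration(n);return c
def ray(n,u,v,z):
    c=cam(n);K=np.array(c["K"]);T=np.array(c["T"])
    d=np.linalg.inv(K)@[u,v,1];d=T[:3,:3]@[d[0],-d[1],-d[2]];o=T[:3,3]
    return (o+d*(z-o[2])/d[2]).round(4)
def proj(n,p):
    c=cam(n);K=np.array(c["K"]);T=np.array(c["T"])
    q=T[:3,:3].T@(np.array(p)-T[:3,3]);q=K@[q[0],-q[1],-q[2]];return (q[:2]/q[2]).round(1)
def snap(n,f,crop=None,s=1):
    im=vision.read_camera(n)[:,:,::-1]
    cv2.imwrite(f"pics/{f}_raw.png",im)
    if crop: a,b,c,d=crop;im=im[b:d,a:c]
    cv2.imwrite(f"pics/{f}.png",cv2.resize(im,None,fx=s,fy=s,interpolation=cv2.INTER_CUBIC))
E
python3 - <<'E'
from h import *
snap("top","top",s=1.42);snap("scene","scene",s=1.42)
print({k:v for k,v in cam("top").items()})
print(cam("scene"));print(monitor.observe())
E
```

```text
{'K': array([[459.69885529,   0.        , 281.77816578],
       [  0.        , 459.69885529, 206.56161378],
       [  0.        ,   0.        ,   1.        ]]), 'T': array([[-0.01884519,  0.99485906, -0.09950026,  0.41780367],
       [-0.99977002, -0.01976949, -0.00831156, -0.03410452],
       [-0.0102359 ,  0.09932074,  0.99500282,  1.28931976],
       [ 0.        ,  0.        ,  0.        ,  1.        ]])}
{'K': array([[446.61664185,   0.        , 281.35815549],
       [  0.        , 446.61664185, 206.46580395],
       [  0.        ,   0.        ,   1.        ]]), 'T': array([[ 0.46602353,  0.43553198, -0.77015191, -0.30622743],
       [-0.88473485,  0.23740324, -0.40110341, -0.48415042],
       [ 0.00814319,  0.86830386,  0.49596582,  0.62255759],
       [ 0.        ,  0.        ,  0.        ,  1.        ]])}
{'time': 0.1, 'qpos': array([ 9.78954703e-01,  3.42656968e-01,  1.52490051e+00, -4.65818953e-05,
        1.27541188e+00, -1.46006762e-01]), 'qvel': array([-0.00139597, -0.00203184, -0.00245421, -0.00011638,  0.00135314,
       -0.00063899]), 'joint_efforts': array([ 1.54776197e-03, -4.32006419e+01, -2.44693744e+01,  7.19139352e-02,
        5.26839180e-02, -6.85971054e-05]), 'tool_pos': array([0.2261793 , 0.47338216, 0.22611975]), 'tool_rot': array([-3.14022412e+00, -1.56222917e-04,  2.69577128e+00]), 'contact_force': array([0.1728073 , 0.52069951, 0.52217692]), 'torque': array([ 0.00340111, -0.07397791, -0.03685918]), 'grip_force': 0.0, 'opening': 0.09159690773003894}
```

View pics/top.png

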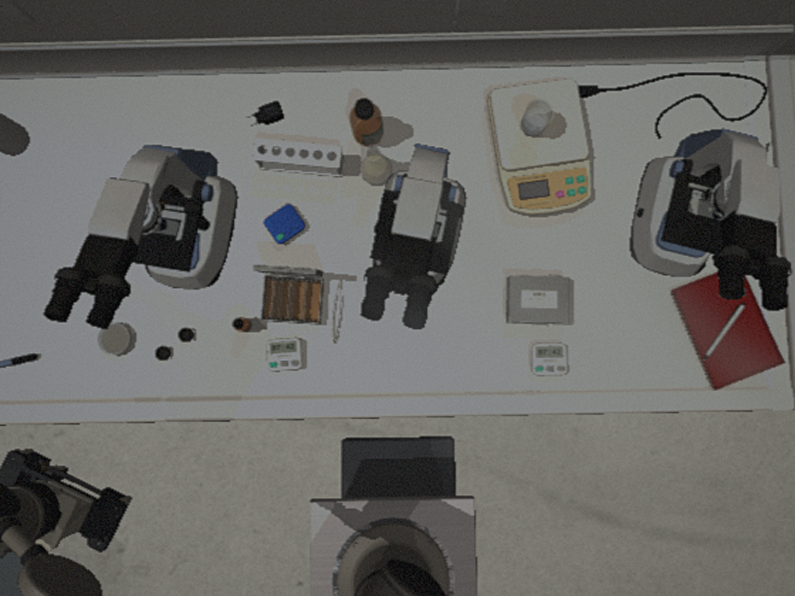

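View pics/scene.png

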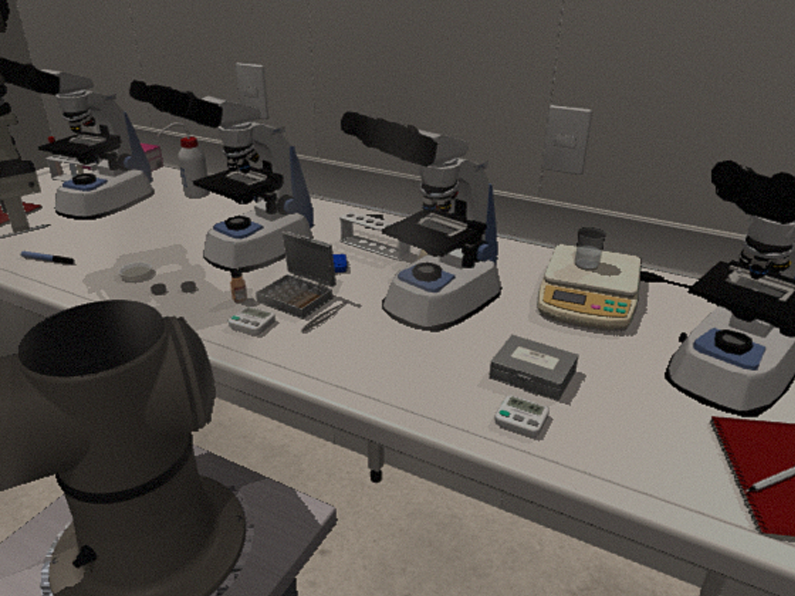

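The open box is on the left: in the top view its base is at about (293,298) in the enlarged picture, with its timer at (286,354) and the upright lid's edge at row ~268. I'll enlarge that area.

```bash
python3 - <<'E'
import cv2
im=cv2.imread("pics/top_raw.png")[175:275,155:260]
cv2.imwrite("pics/c1.png",cv2.resize(im,None,fx=6,fy=6,interpolation=cv2.INTER_CUBIC))
E
```

```text
(no output)
```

View pics/c1.png

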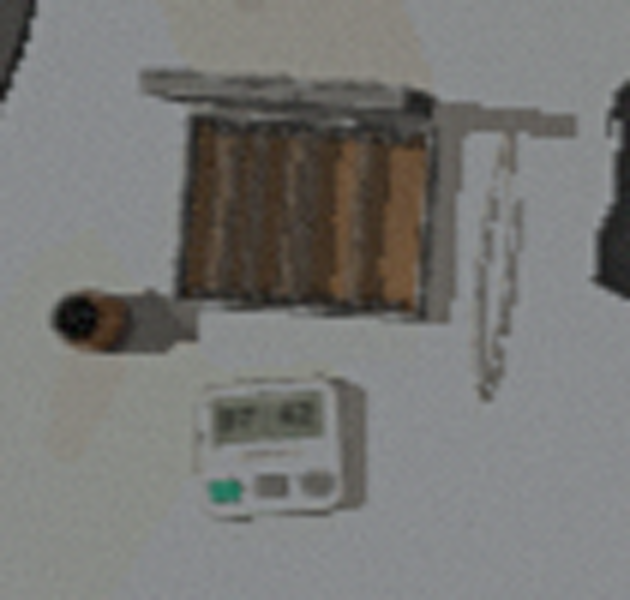

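The crop shows the base's front corners at (180,297) and (425,318), the lid's edge from (142,72) to (430,92), and the green start key at (226,490). The bottle is at (78,318) and the forceps lie from (508,135) to (487,395).

```bash
python3 - <<'E'
from h import *
def r(u,v,z): return ray("top",155+(u-2.5)/6,175+(v-2.5)/6,z)
for n,u,v,z in [("FL",180,297,.022),("FR",425,318,.022),("BL",192,117,.022),("BR",437,128,.022),("key",226,490,.019),("key3",318,483,.019),
 ("tTL",205,385,.017),("tTR",338,378,.017),("tBR",343,510,.017),("tBL",213,518,.017),("lidL",142,72,.114),("lidR",430,92,.114),("lidLf",142,92,.114),("lidRf",408,110,.114),("bot",78,318,.063),("f1",508,135,.008),("f2",487,395,.008)]:
    print(n,r(u,v,z))
E
```

```text
FL [0.5012 0.2462 0.022 ]
FR [0.4893 0.1332 0.022 ]
BL [0.5847 0.2408 0.022 ]
BR [0.5773 0.1271 0.022 ]
key [0.4123 0.2255 0.019 ]
key3 [0.4147 0.1833 0.019 ]
tTL [0.4606 0.2357 0.017 ]
tTR [0.4627 0.1742 0.017 ]
tBR [0.4021 0.1721 0.017 ]
tBL [0.3996 0.2319 0.017 ]
lidL [0.5926 0.2425 0.114 ]
lidR [0.5814 0.1183 0.114 ]
lidLf [0.5839 0.2425 0.114 ]
lidRf [0.5738 0.1278 0.114 ]
bot [0.49   0.2827 0.063 ]
f1 [0.5751 0.0956 0.008 ]
f2 [0.4538 0.1065 0.008 ]
```

Request:
move_arm:
  rows:
    - [14, -30, 0, -0.137, 1]
    - [14, -30, 0, -0.137, 1]
    - [14, -30, 0, -0.137, 1]
    - [14, -30, 0, -0.137, 1]
    - [14, -30, 0, -0.137, 1]
    - [14, -30, 0, -0.137, 1]
    - [14, -30, 0, -0.137, 1]
    - [14, -30, 0, -0.137, 1]
    - [14, -30, 0, -0.137, 1]
    - [0, 0, 0, 0, 1]
    - [0, 0, 0, 0, 1]
  newtons: 20

```text
time: 1.2
tool_pos: [0.3523, 0.2034, 0.2266]
tool_rot: [-3.141, -0.0, 1.462]
contact_force: [-0.2, -0.2, 0.3]
opening: 0.0081
grip_force: 0.0
```

Request:
move_arm:
  rows:
    - [30, -3, 0, 0, 1]
    - [30, -3, 0, 0, 1]
    - [30, -3, 0, 0, 1]
    - [30, -3, 0, 0, 1]
    - [30, -3, 0, 0, 1]
    - [30, -3, 0, 0, 1]
    - [30, -3, 0, 0, 1]
    - [30, -3, 0, 0, 1]
    - [30, -3, 0, 0, 1]
    - [30, -3, 0, 0, 1]
    - [0, 0, 0, 0, 1]
    - [0, 0, 0, 0, 1]

```text
time: 2.4
tool_pos: [0.6517, 0.1752, 0.2254]
tool_rot: [-3.139, 0.0, 1.465]
contact_force: [-0.1, 0.7, 0.1]
opening: 0.0003
grip_force: 0.0
```

```bash
python3 - <<'E'
from h import *
a=monitor.observe();print(a["tool_pos"],a["opening"])
w=vision.get_calibration("wrist");print(w)
snap("scene","s2",(170,120,330,240),5);snap("wrist","w2",s=1)
E
```

```text
[0.65170542 0.17515772 0.2254249 ] 0.0002914389325737817
{'K': array([[365.79484403,   0.        , 276.5655258 ],
       [  0.        , 365.79484403, 208.2980253 ],
       [  0.        ,   0.        ,   1.        ]]), 'mount': array([[-9.97004789e-04,  9.66527986e-01,  2.56559267e-01,
         6.87784219e-02],
       [ 9.99999387e-01,  8.40241722e-04,  7.20640654e-04,
         1.03090812e-05],
       [ 4.80947560e-04,  2.56559829e-01, -9.66528232e-01,
        -1.56928710e-01],
       [ 0.00000000e+00,  0.00000000e+00,  0.00000000e+00,
         1.00000000e+00]])}
```

View pics/s2.png

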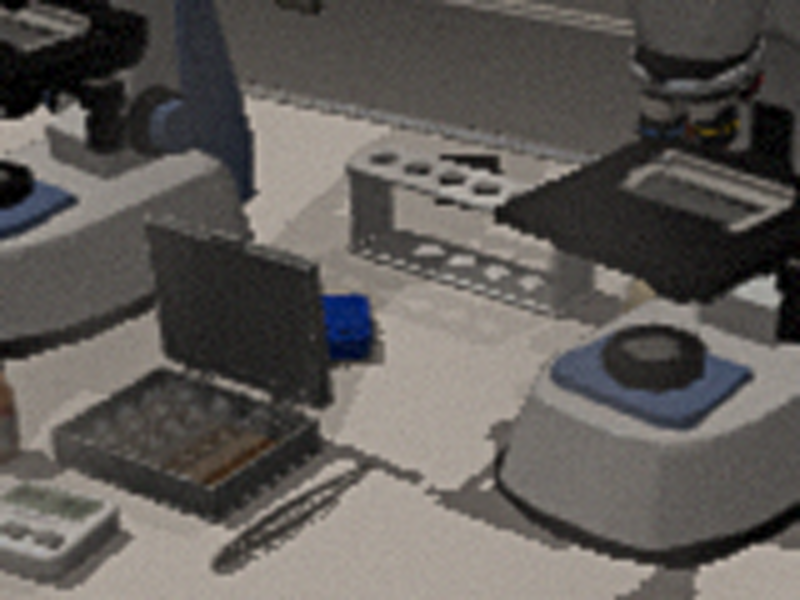

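View pics/w2.png

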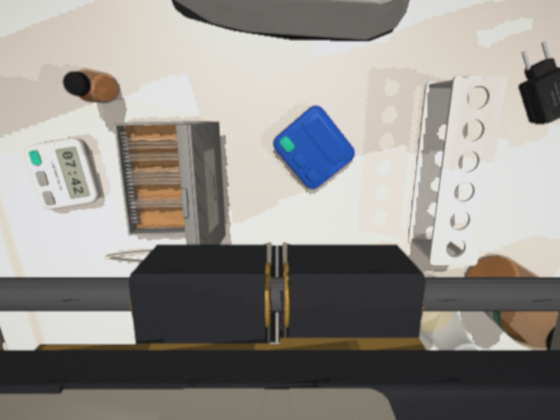

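Request:
move_arm:
  rows:
    - [0, 0, -25, 0, 1]
    - [0, 0, -25, 0, 1]
    - [0, 0, -25, 0, 1]
    - [0, 0, -25, 0, 1]
    - [0, 0, -22, 0, 1]
    - [-8, 1, 0, 0, 1]
    - [-8, 1, 0, 0, 1]
    - [-8, 1, 0, 0, 1]
    - [-5, 0, 0, 0, 1]
    - [-5, 0, 0, 0, 1]
    - [0, 0, 0, 0, 1]

```text
time: 3.6
tool_pos: [0.618, 0.1768, 0.1056]
tool_rot: [3.141, -0.0, 1.463]
contact_force: [-0.4, 0.8, -0.1]
opening: 0.0004
grip_force: 0.0
```

```bash
python3 - <<'E'
from h import *
a=monitor.observe();print(a["tool_pos"],a["contact_force"])
snap("scene","s3",(170,100,330,220),5)
E
```

```text
[0.61797522 0.17682875 0.10556367] [-0.4064357   0.83879753 -0.12376579]
```

View pics/s3.png

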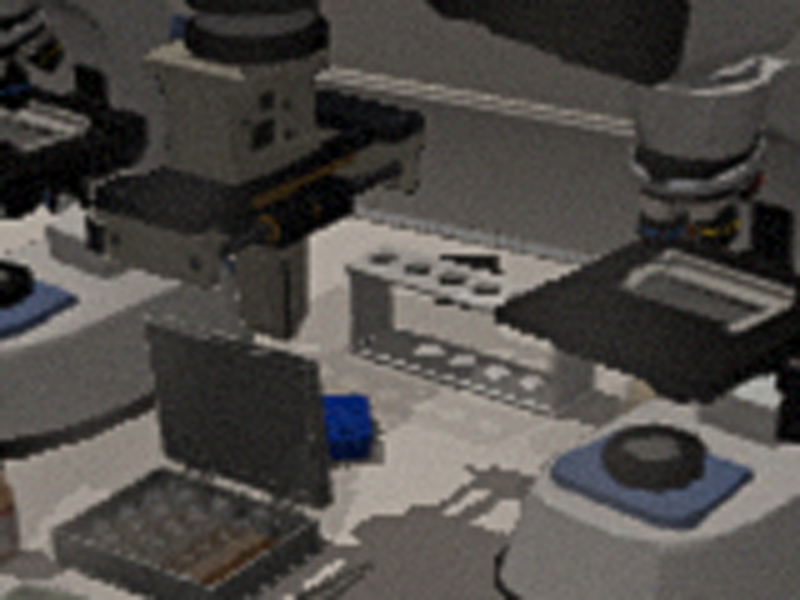

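Request:
move_arm:
  rows:
    - [0, 0, -5, 0, 1]
    - [0, 0, -5, 0, 1]
    - [-5, 0.5, 0, 0, 1]
    - [-5, 0.5, 0, 0, 1]
    - [-4, 0.5, 0, 0, 1]
    - [-4, 0.5, 0, 0, 1]
    - [-4, 0.5, -1, 0, 1]
    - [-4, 0.5, -1, 0, 1]
    - [-4, 0.5, -1, 0, 1]
    - [-4, 0.5, -1, 0, 1]
    - [-4, 0.5, -1, 0, 1]
    - [-4, 0.5, -1, 0, 1]

```text
time: 4.85
tool_pos: [0.576, 0.1818, 0.0886]
tool_rot: [3.142, 0.0, 1.463]
contact_force: [0.3, 0.4, -0.1]
opening: 0.0005
grip_force: 0.2
```

```bash
python3 - <<'E'
from h import *
a=monitor.observe();print(a["tool_pos"],a["contact_force"])
snap("scene","s4",(150,100,310,220),5)
E
```

```text
[0.57599387 0.18175948 0.08861356] [ 0.27525775  0.36694202 -0.14503249]
```

View pics/s4.png

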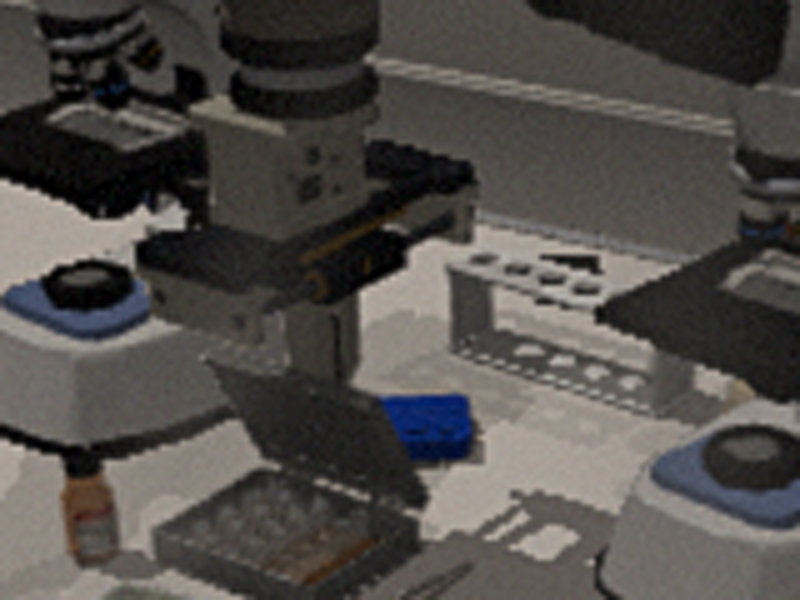

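The lid is tilting forward to about 1 rad and the box hasn't moved, so I'll continue along the arc.

Request:
move_arm:
  rows:
    - [-4, 0.5, -3, 0, 1]
    - [-4, 0.5, -3, 0, 1]
    - [-4, 0.5, -3, 0, 1]
    - [-4, 0.5, -3, 0, 1]
    - [-4, 0.5, -3, 0, 1]
    - [-3, 0.5, -3, 0, 1]
    - [-3, 0, -4, 0, 1]
    - [-3, 0, -4, 0, 1]
    - [-3, 0, -4, 0, 1]
    - [-2, 0, -4, 0, 1]
    - [-2, 0, -4, 0, 1]
    - [-2, 0, -4, 0, 1]

```text
time: 6.1
tool_pos: [0.5382, 0.1847, 0.0464]
tool_rot: [3.141, -0.0, 1.463]
contact_force: [0.3, 1.0, 0.6]
opening: 0.0004
grip_force: 0.2
```

Request:
move_arm:
  rows:
    - [-1, 0, -3, 0, 1]
    - [-1, 0, -2, 0, 1]
    - [0, 0, -1, 0, 1]
    - [0, 0, -1, 0, 1]
    - [0, 0, 0, 0, 1]
    - [0, 0, 0, 0, 1]

```text
time: 6.7
tool_pos: [0.5365, 0.1847, 0.0398]
tool_rot: [3.141, -0.0, 1.463]
contact_force: [-0.6, 0.4, -0.1]
opening: 0.0006
grip_force: 0.0
```

Now I'll press down gently until I feel contact at about z = 0.034.

Request:
move_arm:
  rows:
    - [0, 0, -1, 0, 1]
    - [0, 0, -1, 0, 1]
    - [0, 0, -1, 0, 1]
    - [0, 0, -1, 0, 1]
    - [0, 0, -1, 0, 1]
    - [0, 0, 0, 0, 1]
    - [0, 0, 0, 0, 1]

```text
time: 7.4
tool_pos: [0.5363, 0.1847, 0.0347]
tool_rot: [3.142, 0.0, 1.463]
contact_force: [-0.3, -0.6, 0.2]
opening: 0.0005
grip_force: 0.0
```

Request:
move_arm:
  rows:
    - [0, 0, -1, 0, 1]
    - [0, 0, -0.5, 0, 1]
    - [0, 0, 0, 0, 1]
    - [0, 0, 0, 0, 1]

```text
time: 7.8
tool_pos: [0.5365, 0.1848, 0.0338]
tool_rot: [3.141, -0.0, 1.463]
contact_force: [-2.4, -0.2, 5.2]
opening: 0.0004
grip_force: 2.8
```

Request:
move_arm:
  rows:
    - [0, 0, 5, 0, 1]
    - [0, 0, 20, 0, 1]
    - [0, 0, 30, 0, 1]
    - [-25, 8, 10, 0.03, 1]
    - [-25, 8, 0, 0.03, 1]
    - [-25, 8, 0, 0.03, 1]
    - [-25, 8, 0, 0.03, 1]
    - [-24, 9, 0, 0.03, 1]
    - [0, 0, -10, 0, 1]
    - [0, 0, 0, 0, 1]
    - [0, 0, 0, 0, 1]

```text
time: 8.9
tool_pos: [0.4132, 0.2256, 0.0882]
tool_rot: [3.141, 0.0, 1.612]
contact_force: [-0.1, -0.7, 0.7]
opening: 0.0004
grip_force: 0.0
```

```bash
python3 - <<'E'
from h import *
a=monitor.observe();print(a["tool_pos"],a["tool_rot"],a["contact_force"])
snap("wrist","w5",s=1.4);snap("scene","s5",(150,150,310,270),5)
E
```

```text
[0.41316878 0.22558622 0.08818972] [3.14117217e+00 7.27975385e-05 1.61221338e+00] [-0.08298939 -0.73298346  0.71851447]
```

View pics/w5.png

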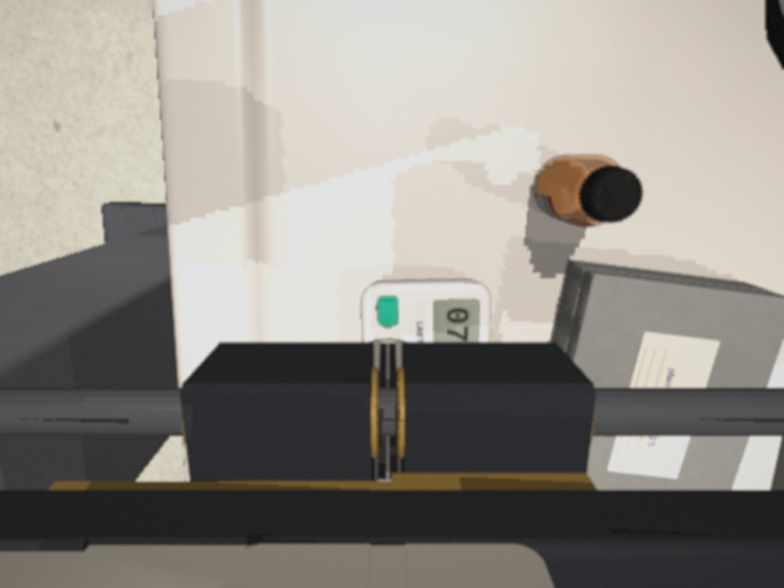

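View pics/s5.png

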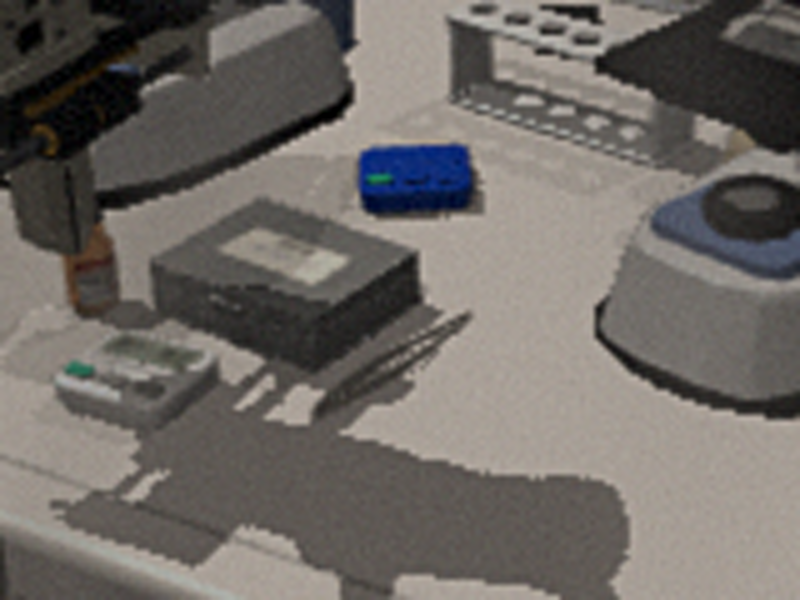

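The lid is shut. The wrist view puts the green key's centre at (388,311), so I'll compute its position from there.

```bash
python3 - <<'E'
from h import *
from scipy.spatial.transform import Rotation as R
a=monitor.observe();w=vision.get_calibration("wrist")
T=np.eye(4);T[:3,:3]=R.from_euler("xyz",a["tool_rot"]).as_matrix();T[:3,3]=a["tool_pos"];T=T@w["mount"]
for u,v,z in [(388,311,.019),(377,295,.019),(399,327,.019),(363,285,.017),(490,284,.017),(610,195,.063)]:
    d=np.linalg.inv(w["K"])@[u/1.4,v/1.4,1];d=T[:3,:3]@[d[0],-d[1],-d[2]];print((T[:3,3]+d*(z-T[2,3])/d[2]).round(4))
E
```

```text
[0.4136 0.225  0.019 ]
[0.4083 0.2325 0.019 ]
[0.4191 0.2174 0.019 ]
[0.4017 0.2364 0.017 ]
[0.4599 0.2392 0.017 ]
[0.4891 0.2841 0.063 ]
```

Request:
move_arm:
  rows:
    - [0, 0, -20, 0, 1]
    - [0, 0, -20, 0, 1]
    - [0, 0, -12, 0, 1]
    - [0, 0, -8, 0, 1]
    - [0, 0, -3, 0, 1]
    - [0, 0, -1, 0, 1]
    - [0, 0, -1, 0, 1]
    - [0, 0, -1, 0, 1]
    - [0, 0, 0, 0, 1]
    - [0, 0, 0, 0, 1]

```text
time: 10.0
tool_pos: [0.4125, 0.2258, 0.0225]
tool_rot: [3.141, -0.0, 1.613]
contact_force: [-0.1, -0.0, 0.3]
opening: 0.0
grip_force: 0.0
```

Request:
move_arm:
  rows:
    - [0, 0, -1, 0, 1]
    - [0, 0, -1, 0, 1]
    - [0, 0, -1, 0, 1]
    - [0, 0, -0.5, 0, 1]
    - [0, 0, 0, 0, 1]
    - [0, 0, 0, 0, 1]

```text
time: 10.6
tool_pos: [0.4124, 0.2257, 0.0189]
tool_rot: [3.141, -0.0, 1.613]
contact_force: [-1.0, -0.0, 3.9]
opening: 0.0007
grip_force: 1.6
```

Request:
move_arm:
  rows:
    - [0, 0, -0.4, 0, 1]
    - [0, 0, 0, 0, 1]
    - [0, 0, 0, 0, 1]

```text
time: 10.9
tool_pos: [0.4124, 0.2257, 0.0186]
tool_rot: [3.141, -0.0, 1.613]
contact_force: [-1.0, -0.6, 5.8]
opening: 0.0005
grip_force: 3.0
```

Request:
move_arm:
  rows:
    - [0, 0, -0.5, 0, 1]
    - [0, 0, 0, 0, 1]
    - [0, 0, 0, 0, 1]

```text
time: 11.2
tool_pos: [0.4124, 0.2258, 0.0185]
tool_rot: [3.141, -0.0, 1.613]
contact_force: [-3.2, -0.5, 10.1]
opening: 0.0006
grip_force: 5.5
```

The key has bottomed out, since the force is now rising with almost no travel. I'll withdraw.

Request:
move_arm:
  rows:
    - [0, 0, 3, 0, 1]
    - [0, 0, 10, 0, 1]
    - [0, 0, 30, 0, 1]
    - [0, 0, 40, 0, 1]
    - [0, 0, 40, 0, 1]
    - [0, 0, 40, 0, 1]
    - [-10, 20, 20, 0, 1]
    - [-10, 20, 0, 0, 1]
    - [0, 0, 0, 0, 1]
    - [0, 0, 0, 0, 1]

```text
time: 12.2
tool_pos: [0.392, 0.2656, 0.2009]
tool_rot: [-3.141, 0.001, 1.614]
contact_force: [0.9, -0.1, -1.2]
opening: 0.0002
grip_force: 0.0
```

```bash
python3 - <<'E'
from h import *
snap("top","t6",(155,175,260,275),6);snap("scene","s6")
E
```

```text
(no output)
```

View pics/s6.png

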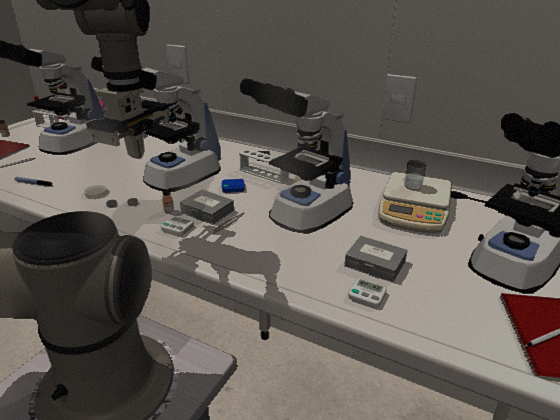

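The box at (207,207) is shut and its timer is in place at (177,226). The bottle and forceps are undisturbed and the arm is clear.

```bash
python3 -c "
from cell import workorder
print(workorder.hand_in())"
```

```text
the job is handed in; nothing more can be done
None
```

I pushed the open box's lid fully shut, pressed its timer's start key until it bottomed out (about 10 N, above the suggested 4 to 6 N but well under 50 N), withdrew the arm and handed the job in at about 12 s; no verdict was returned.

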